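# Close the test jig and hold its cover down

## Task

Close the test jig: pick up the loose grey cover by the bar on its top, set it on the jig's two guide pins and shift it as needed until the blind holes in its underside find them and it drops on, then press it down against the springs until it sits fully home, flat on the jig's block. Finish while still holding the cover pressed down - do not let go, or the springs will lift it - and leave the spare parts lying around where they are.

Things in the scene. Friction and masses are not known exactly. Their poses are not given: they have to be found in the camera images.
- cover: The loose cover, 0.2 to 0.35 kg: grey plate 126 x 66 x 24 mm lying flat, an aluminium bar on top. Origin at the centre of its underside, x along the 126 mm side, z up. Hidden in its underside are two blind holes 20 mm deep at x = +48 (round, 12 mm) and x = -48 mm (slot, 15 mm in x, 12 mm in y), y = 0. It fits the jig either way round (half a turn about z makes no difference).
- cover_bar (a point): Centre of the bar on the cover, to grasp from above: the bar is 16 mm thick (along the cover's x, the way to pinch it), 46 mm long (along y) and 30 mm tall. This point lies on the cover's centre, 39 mm above its underside and 15 mm below the bar's top; axes as the cover's.
- jig: The test jig, fixed to the table: an aluminium foot plate 170 x 100 x 10 mm with a dark steel block 130 x 70 mm on it. Origin on the table under its centre, x along the long side, z up. Two steel guide pins, 10 mm thick with noses tapering to 5 mm, stand on the block at x = +48 and -48 mm (y = 0). A white plastic workpiece stands up in a well in the block's middle.
- jig_top (a point): Centre of the flat top of the jig's block, 32 mm above the table; axes as the jig's. The pins rise 18 mm above it. The cover's underside is 18 mm above this point while it lies on the pin tips, 8 mm once it has dropped over the pins and rests on the workpiece, and 0 when it is home.
- nest (a joint): How far the sprung carrier with the white workpiece (30 x 44 mm, top 8 mm above the block when free) is pressed down into the jig: 0 free, 0.008 m when the cover is home. The spring needs about 5 N to start and about 11 N at 0.008; the cover's own weight does not press it in.
- spare_block: Bystander: ground steel block 25 x 46 x 16 mm; origin at the centre of its underside.
- spare_tip_2: Bystander: black rubber tip 23 x 23 x 26 mm; origin at the centre of its underside.
- spare_pin_block: Bystander: steel pin block 20 x 32 x 16 mm; origin at the centre of its underside.
- instrument_corner (a point): Top front right corner (nearest the robot, on its right) of the grey bench instrument, a fixed box that takes up 280 mm in x behind this point, 355 mm in y to its left, and stands on the table, 248 mm high. Only to be kept clear of.

How it is judged:
By the outcome, as a careful person would: the job done as asked, in the order asked, and still so for the second after the job is handed in, while the arm keeps its last pose, push and grip.
It also fails if it takes over 51 s, if anything falls off the work surface, if the arm or the gripper's body presses on something with over 40 N, if the wrist force passes 120 N, or if a joint passes its speed limit or range.

## Robot

A 6-joint arm with a two-finger parallel gripper is mounted at the origin on a cart in front of the work surface, level with it; the furniture and walls round the work are solid. World frame = base frame: x ahead of the robot, y to its left, z up, the work surface at z = 0. Lengths are in mm, angles in rad, forces in N, time in s.
With the tool pointing down it reaches from about 350 to 775 mm from the base axis. Payload 7.3 kg.
Tool frame: the origin (TCP) lies at the very end of the fingers, on their centre line; the grasp point (between the pads) lies 19 mm behind it; z points along the fingers, y is the line along which they close (so a half turn about z gives the same grasp; the last joint's range is limited). The gripper opens to 92 mm and grips with 3 to 60 N. Pads are 19 mm wide; open, the fingers measure 130 mm over their backs; the gripper's body (75 mm by 190 mm) begins 47 mm behind the grasp point.
Start: joints at [1.181, 0.342, 1.524, -0, 1.275, -0.146], TCP at [126.715, 509.498, 226.741] pointing down, gripper open.
Joint ranges: [-2.53, 2.53], [-0.77, 2.02], [0.04, 2.7], [-1, 4.14], [0.28, 2.66], [-3.11, 3.11]. Speed limits (rad/s): [2.57, 2.57, 3.14, 3.14, 3.14, 3.14].

## Interface

Orientations are given as [roll, pitch, yaw] about the fixed x, y, z axes, in that order (R = Rz(yaw) Ry(pitch) Rx(roll)).
In Python, from plant import * gives the robot as it stands.
- The arm moves only by the tool arm_command, never from a script. Its arguments are lists of equal length, an entry for each row: "gripper": the finger opening in mm, from 0 to 91.8; "dp": the shift along the tool's x, y, z in units of 25 mm (1.0 is 25 mm), a list of three; "twist": the turn about the tool's z in units of 5 degrees (1.0 is 5 degrees). A call has exactly 5 rows; each row shifts and turns the commanded pose from where the row before left it, along the tool's axes as they then stand; what a row does not reach is not made up. A row lasts 1/8 s, in which the tool goes at most 62.5 mm and 10.7 degrees, less where a joint would pass 70% of its speed; a pose out of reach is approached as far as the arm can. A call is refused whole if a number of a shift passes 1 or a number of a turn 1, either way. A call with a gripper value outside its range is refused whole. The fingers move at their own pace and stop on an object; the grip force is fixed at half the most. Time passes only in rows, so rows that do not move let the fingers close, or fill a call up. It gives the time, the measured TCP pose, the force, the opening and the grip force at its end, in the units of the state.
- get_obs(): the state, without advancing time (a new reading comes with each control period).
- capture(name): name is "side" or "top" or "wrist"; returns the picture (400x640x3 uint8, red, green, blue); there is no depth.
- get_calibration(name): a dict with "mtx" (3x3 intrinsics, pixels), "position" and "attitude" of the camera in the world; the wrist camera has in their place "mount" (4x4, takes a point from camera to tool coordinates, whose origin is the TCP and whose axes are the flange's). Camera axes: x right, y down, z forward; pixel columns grow to the right and rows downward; lengths in mm; the calibration is good to about 2 mm. A picture is of the moment at which its call begins: read the wrist's pose just before it. get_calibration takes no time and is no camera call.
- close_job(): hands the job in; it is judged then, once.
The state is a dict: "time": time; "joint_positions": joint angles; "dq": joint speeds; "tau": joint torques, N m; "tool_pos": TCP position; "tcp_rot": TCP orientation; "contact_force": force on the tool from outside, world axes, zero at the start; "moment": the same for the moment, N m; "grip_width": finger opening in mm; "finger_force": force on a finger pad.
Only numpy, scipy, OpenCV 4.12 (cv2) and the standard library are available. Lean on these libraries where they do the work, as an engineer would, in place of code of your own. Each camera call takes 0.05 s, during which the arm holds its last target. There are 200 camera calls.

## Working session

There is one attempt and no reset: what is moved stays moved. The work goes in short steps, Python scripts to look and compute and a tool call to move; the robot and the scene stay as the last step left them, time stands still between calls to the robot, and variables do not carry over. Pictures are saved under pics/ and viewed, at most 10 in all, crops included, and the job is handed in when it is done.

Besides the shell and the picture viewer there is one more tool, called after "Request:" in YAML: its name, and indented under it one key for each argument. arm_command: Moves the arm, as the interface text tells. Its arguments: {"type":"object","properties":{"gripper":{"type":"array"},"dp":{"type":"array"},"twist":{"type":"array"}},"required":["gripper","dp","twist"]}

```bash
mkdir -p pics
python3 - <<'E'
from plant import *
import cv2, numpy as np
o=get_obs(); print({k:np.round(v,3) for k,v in o.items()})
for n in ("side","top","wrist"):
    im=capture(n); cv2.imwrite(f"pics/{n}0.png",im[:,:,::-1]); c=get_calibration(n); print(n,{k:np.round(v,3).tolist() for k,v in c.items()})
E
```

```text
{'time': np.float64(0.0), 'joint_positions': array([ 1.181,  0.343,  1.525,  0.   ,  1.275, -0.146]), 'dq': array([-0.001,  0.001,  0.001, -0.001, -0.002, -0.003]), 'tau': array([ 2.0000e-03, -4.3124e+01, -2.4422e+01,  7.2000e-02,  5.6000e-02,
       -0.0000e+00]), 'tool_pos': array([126.546, 509.1  , 226.037]), 'tcp_rot': array([-3.14 , -0.   ,  2.898]), 'contact_force': array([-0.216,  0.797,  0.521]), 'moment': array([0.015, 0.017, 0.015]), 'finger_force': np.float64(0.0), 'grip_width': np.float64(91.73)}
side {'mtx': [[362.994, 0.0, 313.985], [0.0, 362.994, 196.908], [0.0, 0.0, 1.0]], 'position': [607.009, 493.437, 700.126], 'attitude': [-2.284, 0.012, 3.07]}
top {'mtx': [[424.276, 0.0, 326.158], [0.0, 424.276, 201.259], [0.0, 0.0, 1.0]], 'position': [524.658, -156.931, 1255.725], 'attitude': [-3.073, -0.014, -1.543]}
wrist {'mtx': [[282.612, 0.0, 316.827], [0.0, 282.612, 199.539], [0.0, 0.0, 1.0]], 'mount': [[-0.0, -0.969, -0.247, 66.031], [1.0, -0.0, -0.001, -0.435], [0.001, -0.247, 0.969, -158.053], [0.0, 0.0, 0.0, 1.0]]}
```

View pics/top0.png

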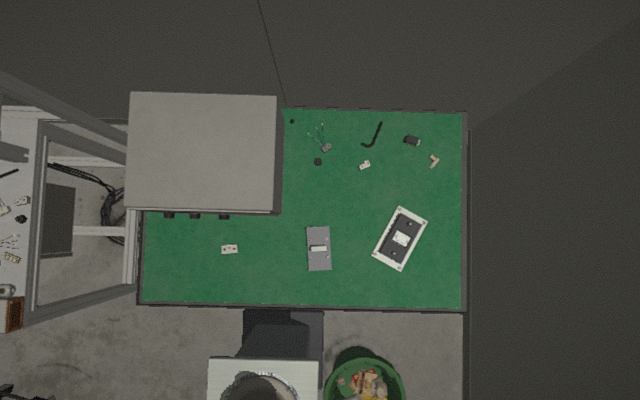

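View pics/side0.png

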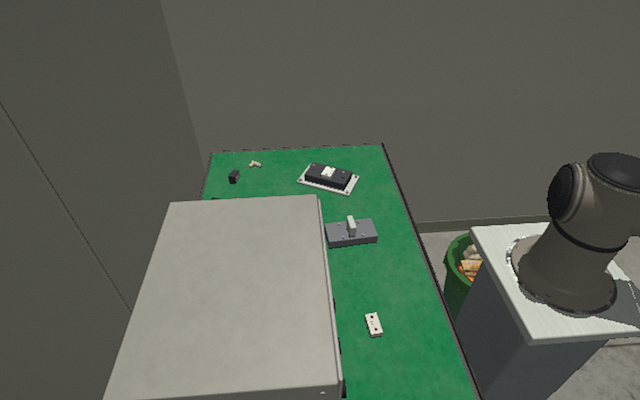

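The top view shows the cover at about (319,248) with its bar, the jig at (400,239) with its white workpiece, and the instrument corner near (278,212). The side view shows the same layout, with the cover at (351,232).

```bash
cat > h.py <<'E'
from plant import *
import cv2, numpy as np
from scipy.spatial.transform import Rotation as R
def cam(n,o=None):
    c=get_calibration(n)
    if n=="wrist":
        T=np.eye(4); T[:3,:3]=R.from_euler("xyz",o["tcp_rot"]).as_matrix(); T[:3,3]=o["tool_pos"]
        T=T@np.array(c["mount"]); return c["mtx"],T[:3,:3],T[:3,3]
    return c["mtx"],R.from_euler("xyz",c["attitude"]).as_matrix(),np.array(c["position"])
def ray(C,px,z):
    K,Rm,p=C; px=np.atleast_2d(px).astype(float)
    d=(Rm@np.linalg.inv(K)@np.c_[px,np.ones(len(px))].T).T
    return p+d*((z-p[2])/d[:,2])[:,None]
def axis(P):  # centre and long-axis yaw of a rectangle of 4 world points
    a,b=P[1]-P[0],P[2]-P[1]; l=a if np.hypot(*a[:2])>np.hypot(*b[:2]) else b
    return P.mean(0),np.arctan2(l[1],l[0])%np.pi,sorted([np.hypot(*a[:2]),np.hypot(*b[:2])])
E
python3 - <<'E'
from h import *
im=cv2.imread("pics/top0.png"); C=cam("top")
b,g,r=[im[:,:,i].astype(int) for i in range(3)]
m=((g-r)<25).astype(np.uint8)
for nm,(x0,x1,y0,y1),z in (("cover",(295,345,215,285),24),("jig",(362,440,195,280),10)):
    k=np.zeros_like(m); k[y0:y1,x0:x1]=m[y0:y1,x0:x1]
    c=max(cv2.findContours(k,0,2)[0],key=cv2.contourArea)
    print(nm,cv2.contourArea(c),axis(ray(C,cv2.boxPoints(cv2.minAreaRect(c)),z)))
print("bar",ray(C,(319,248),54),"instr",ray(C,[(277,208)],248))
E
```

```text
cover 991.0 (array([ 474.5423969 , -152.04961636,   24.        ]), np.float64(0.08428514602176485), [np.float64(69.4166903210174), np.float64(127.5951601909124)])
jig 1975.0 (array([ 508.84888148, -388.33315559,   10.        ]), np.float64(2.6609192566350623), [np.float64(103.3128853983361), np.float64(172.88420092125227)])
bar [[ 474.96239595 -154.80148902   54.        ]] instr [[574.750054  -52.7539154 248.       ]]
```

```bash
cat >> h.py <<'E'
def plan(pos,yaw,wps):
    """wps: (xyz,yaw,rows). prints rounded rows in tool units"""
    p=np.array(pos,float); D=[];T=[]
    for q,y,n in wps:
        for k in range(n,0,-1):
            d=(np.array(q)-p)/k; Rt=R.from_euler("xyz",[np.pi,0,yaw]).as_matrix()
            u=np.round(Rt.T@d/25,2); t=round(-np.rad2deg((y-yaw)/k)/5,2)
            D.append(u.tolist());T.append(float(t)); p=p+Rt@u*25; yaw-=np.deg2rad(5*t)
    while len(D)%5: D.append([0,0,0]);T.append(0)
    for i in range(0,len(D),5): print(D[i:i+5],T[i:i+5])
    print(p,yaw)
E
python3 - <<'E'
from h import *
plan([126.7,509.5,226.7],2.898,[((330,200,226),2.25,15),((475,-152,226),1.63,15)])
E
```

```text
[[-0.73, -0.67, 0.0], [-0.75, -0.64, 0.0], [-0.78, -0.61, 0.0], [-0.81, -0.57, 0.0], [-0.83, -0.54, 0.0]] [0.5, 0.49, 0.5, 0.49, 0.5]
[[-0.85, -0.5, 0.0], [-0.87, -0.46, 0.0], [-0.89, -0.42, 0.0], [-0.91, -0.38, 0.0], [-0.93, -0.34, 0.0]] [0.49, 0.5, 0.49, 0.5, 0.49]
[[-0.94, -0.31, 0.01], [-0.95, -0.26, 0.0], [-0.96, -0.22, 0.01], [-0.97, -0.18, 0.0], [-0.98, -0.15, 0.01]] [0.5, 0.49, 0.5, 0.49, 0.5]
[[-0.97, -0.29, -0.0], [-0.98, -0.25, -0.0], [-0.99, -0.21, -0.0], [-1.0, -0.17, -0.0], [-1.01, -0.12, -0.0]] [0.47, 0.47, 0.47, 0.47, 0.47]
[[-1.01, -0.08, -0.0], [-1.02, -0.04, -0.0], [-1.02, 0.0, -0.0], [-1.01, 0.04, -0.0], [-1.01, 0.08, -0.0]] [0.48, 0.47, 0.48, 0.47, 0.48]
[[-1.01, 0.13, -0.0], [-1.0, 0.17, -0.0], [-0.99, 0.21, -0.0], [-0.99, 0.25, -0.0], [-0.97, 0.29, -0.0]] [0.47, 0.48, 0.47, 0.48, 0.47]
[ 474.96382721 -152.01135544  225.95      ] 1.6300182984261198
```

Request:
arm_command:
  gripper: [70, 70, 70, 70, 70]
  dp:
    - [-0.73, -0.67, 0]
    - [-0.75, -0.64, 0]
    - [-0.78, -0.61, 0]
    - [-0.81, -0.57, 0]
    - [-0.83, -0.54, 0]
  twist: [0.5, 0.5, 0.5, 0.5, 0.5]

```text
time: 0.78
tool_pos: [194.7, 405.2, 226.5]
tcp_rot: [-3.141, -0.0, 2.678]
contact_force: [0.5, 0.1, 0.7]
grip_width: 70.0
finger_force: 0.0
```

Request:
arm_command:
  gripper: [70, 70, 70, 70, 70]
  dp:
    - [-0.85, -0.5, 0]
    - [-0.87, -0.46, 0]
    - [-0.89, -0.42, 0]
    - [-0.91, -0.38, 0]
    - [-0.93, -0.34, 0]
  twist: [0.5, 0.5, 0.5, 0.5, 0.5]

```text
time: 1.4
tool_pos: [262.3, 302.1, 226.6]
tcp_rot: [-3.141, -0.0, 2.46]
contact_force: [1.0, -0.5, -0.9]
grip_width: 70.0
finger_force: 0.0
```

Request:
arm_command:
  gripper: [70, 70, 70, 70, 70]
  dp:
    - [-0.94, -0.31, 0]
    - [-0.95, -0.26, 0]
    - [-0.96, -0.22, 0]
    - [-0.97, -0.18, 0]
    - [-0.98, -0.15, 0]
  twist: [0.5, 0.5, 0.5, 0.5, 0.5]

```text
time: 2.02
tool_pos: [329.3, 198.5, 226.6]
tcp_rot: [-3.141, -0.0, 2.242]
contact_force: [0.8, -0.2, 0.5]
grip_width: 69.7
finger_force: 0.0
```

Request:
arm_command:
  gripper: [70, 70, 70, 70, 70]
  dp:
    - [-0.97, -0.29, 0]
    - [-0.98, -0.25, 0]
    - [-0.99, -0.21, 0]
    - [-1, -0.17, 0]
    - [-1, -0.12, 0]
  twist: [0.47, 0.47, 0.47, 0.47, 0.47]

```text
time: 2.65
tool_pos: [376.4, 81.2, 226.6]
tcp_rot: [-3.141, -0.0, 2.037]
contact_force: [-0.1, 0.7, -0.4]
grip_width: 70.3
finger_force: 0.0
```

Request:
arm_command:
  gripper: [70, 70, 70, 70, 70]
  dp:
    - [-1, -0.08, 0]
    - [-1, -0.04, 0]
    - [-1, 0, 0]
    - [-1, 0.04, 0]
    - [-1, 0.08, 0]
  twist: [0.47, 0.47, 0.47, 0.47, 0.47]

```text
time: 3.28
tool_pos: [423.5, -34.8, 226.6]
tcp_rot: [-3.141, -0.0, 1.832]
contact_force: [0.3, -0.4, -0.8]
grip_width: 69.7
finger_force: 0.0
```

Request:
arm_command:
  gripper: [70, 70, 70, 70, 70]
  dp:
    - [-1, 0.13, 0]
    - [-1, 0.17, 0]
    - [-1, 0.21, 0]
    - [-1, 0.25, 0]
    - [-1, 0.29, 0]
  twist: [0.47, 0.47, 0.47, 0.47, 0.47]

```text
time: 3.9
tool_pos: [471.7, -153.2, 226.4]
tcp_rot: [-3.141, -0.0, 1.627]
contact_force: [0.3, 0.7, 1.0]
grip_width: 70.0
finger_force: 0.0
```

Run:
```python
from h import *
o=get_obs(); print(o["time"],o["tool_pos"],o["tcp_rot"])
cv2.imwrite("pics/w1.png",capture("wrist")[:,:,::-1])
np.save("w1.npy",np.r_[o["tool_pos"],o["tcp_rot"]])
```

```text
3.9 [ 471.72196093 -153.20541841  226.42477706] [-3.14109268e+00 -4.47061956e-04  1.62669307e+00]
```

View pics/w1.png

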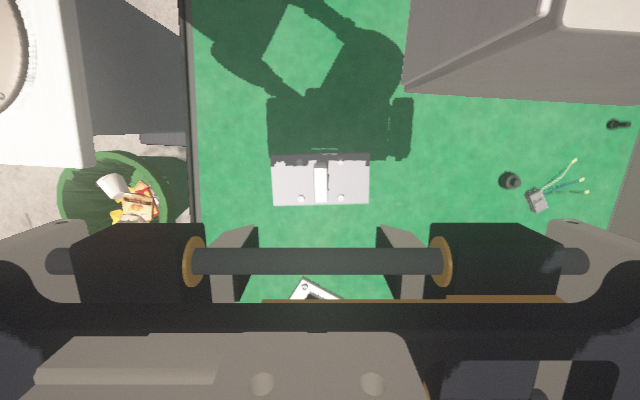

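The cover's plate spans columns 272-369 and rows ~160-206. The bar is at about (321,182), with a shadow over its upper edge.

Run:
```python
from h import *
v=np.load("w1.npy"); C=cam("wrist",{"tool_pos":v[:3],"tcp_rot":v[3:]})
im=cv2.imread("pics/w1.png").astype(int); b,g,r=im[...,0],im[...,1],im[...,2]
m=((g-r)<25)&(g>60)
for nm,th,z in (("plate",110,24),("bar",215,54)):
    k=np.zeros(m.shape,np.uint8); k[150:215,262:380]=(m&(g>th))[150:215,262:380]
    c=max(cv2.findContours(k,0,2)[0],key=cv2.contourArea); bx=cv2.boxPoints(cv2.minAreaRect(c))
    print(nm,bx.tolist(),*axis(ray(C,bx,z)))
x=[];L=[];Rr=[];B=[]
for row in range(172,198):
    q=np.where(m[row,262:380]&(g[row,262:380]>110))[0]+262; L.append((q[0]-.5,row)); Rr.append((q[-1]+.5,row))
for col in range(280,362):
    q=np.where(m[190:215,col]&(g[190:215,col]>110))[0]+190; B.append((col,q[-1]+.5))
f=lambda P:ray(C,P,24)[:,:2]
for n,P in (("L",L),("R",Rr),("B",B)):
    P=f(P); ln=cv2.fitLine(P.astype(np.float32),cv2.DIST_HUBER,0,.01,.01).ravel(); print(n,ln, np.rad2deg(np.arctan(ln[1]/ln[0])))
print(im[150:215:3,300].tolist()); print(im[182,305:340].tolist())
```

```text
plate [[269.9287414550781, 154.29135131835938], [368.8865051269531, 151.68719482421875], [370.2345886230469, 202.91485595703125], [271.2768249511719, 205.51901245117188]] [ 475.35872772 -152.20670156   24.        ] 0.08161339650815239 [np.float64(67.0794275046231), np.float64(125.05655881229428)]
bar [[270.68511962890625, 162.03460693359375], [367.80206298828125, 159.47891235351562], [368.94183349609375, 202.791015625], [271.82489013671875, 205.34671020507812]] [ 474.69470439 -151.23682388   54.        ] 0.08182929909795165 [np.float64(52.33821111817547), np.float64(113.28094213810306)]
L [ 8.7343790e-02 -9.9617821e-01  4.1277286e+02 -1.5946881e+02] -84.98918
R [ 1.0043392e-01 -9.9494374e-01  5.3826007e+02 -1.5221049e+02] -84.23584
B [ 9.9695778e-01  7.7943347e-02  4.7421381e+02 -1.8583751e+02] 4.470359
[[85, 108, 73], [90, 105, 85], [111, 113, 112], [123, 127, 126], [131, 135, 137], [157, 158, 163], [227, 226, 232], [227, 227, 232], [228, 229, 232], [228, 228, 232], [228, 229, 232], [228, 229, 233], [227, 227, 231], [228, 228, 233], [229, 229, 233], [179, 180, 185], [248, 249, 252], [248, 248, 251], [221, 226, 225], [143, 193, 117], [142, 190, 117], [141, 191, 120]]
[[228, 228, 232], [228, 228, 233], [228, 228, 232], [229, 229, 232], [228, 229, 232], [227, 228, 231], [227, 227, 232], [228, 228, 232], [216, 216, 220], [230, 236, 239], [251, 253, 253], [254, 255, 255], [255, 255, 255], [255, 255, 255], [255, 255, 255], [254, 255, 255], [254, 255, 255], [254, 255, 255], [254, 255, 255], [254, 255, 255], [251, 253, 253], [230, 237, 239], [156, 163, 164], [186, 186, 190], [223, 223, 226], [227, 226, 230], [227, 226, 229], [225, 225, 228], [225, 225, 228], [225, 225, 229], [226, 225, 229], [224, 224, 228], [224, 226, 228], [223, 224, 226], [224, 224, 228]]
```

Run:
```python
from h import *
o=get_obs(); print(o["tool_pos"],o["tcp_rot"])
plan(o["tool_pos"],o["tcp_rot"][2],[((475.4,-152.2,50),1.656,8),((475.4,-152.2,28),1.656,2)])
```

```text
[ 472.89369722 -155.95412994  226.38301551] [3.14095398e+00 1.65186332e-03 1.62379444e+00]
[[0.02, 0.01, 0.88], [0.02, 0.01, 0.88], [0.02, 0.01, 0.88], [0.02, 0.02, 0.88], [0.02, 0.01, 0.88]] [-0.05, -0.05, -0.04, -0.05, -0.04]
[[0.01, 0.02, 0.89], [0.02, 0.01, 0.88], [0.01, 0.02, 0.89], [0.0, -0.0, 0.44], [0.0, -0.0, 0.44]] [-0.05, -0.04, -0.05, 0.0, 0.0]
[ 475.40659369 -152.27264159   27.88301551] 1.656083032741162
```

Request:
arm_command:
  gripper: [70, 70, 70, 70, 70]
  dp:
    - [0.02, 0.01, 0.88]
    - [0.02, 0.01, 0.88]
    - [0.02, 0.01, 0.88]
    - [0.02, 0.02, 0.88]
    - [0.02, 0.01, 0.88]
  twist: [-0.05, -0.05, -0.05, -0.05, -0.05]

```text
time: 4.58
tool_pos: [472.7, -149.5, 115.9]
tcp_rot: [-3.141, -0.0, 1.651]
contact_force: [0.4, 0.3, 0.6]
grip_width: 69.9
finger_force: 0.0
```

Request:
arm_command:
  gripper: [70, 70, 70, 70, 70]
  dp:
    - [0.02, 0.02, 0.88]
    - [0.02, 0.01, 0.88]
    - [0, 0.02, 0.7]
    - [0, 0, 0.1]
    - [0, 0, 0]
  twist: [-0.05, -0.05, 0, 0, 0]

```text
time: 5.2
tool_pos: [474.2, -148.7, 53.0]
tcp_rot: [3.141, -0.0, 1.659]
contact_force: [0.7, -0.9, 0.4]
grip_width: 70.0
finger_force: 0.0
```

Run:
```python
from h import *
o=get_obs(); print(o["tool_pos"],o["tcp_rot"])
plan(o["tool_pos"],o["tcp_rot"][2],[((475.4,-152.2,28),1.656,2)])
```

```text
[ 474.20420369 -148.69802742   52.98895399] [ 3.14149737e+00 -4.84505671e-05  1.65888160e+00]
[[-0.07, 0.02, 0.5], [-0.07, 0.02, 0.5], [0, 0, 0], [0, 0, 0], [0, 0, 0]] [0.02, 0.01, 0, 0, 0]
[ 475.5052599  -152.0976219    27.98895399] 1.6562636034801592
```

Request:
arm_command:
  gripper: [70, 70, 70, 0, 0]
  dp:
    - [-0.07, 0.02, 0.5]
    - [-0.07, 0.02, 0.5]
    - [0, 0, 0]
    - [0, 0, 0]
    - [0, 0, 0]
  twist: [0, 0, 0, 0, 0]

```text
time: 5.82
tool_pos: [475.6, -152.3, 28.0]
tcp_rot: [3.141, 0.0, 1.659]
contact_force: [0.2, 0.6, -0.5]
grip_width: 54.5
finger_force: 0.0
```

Request:
arm_command:
  gripper: [0, 0, 0, 0, 0]
  dp:
    - [0, 0, 0]
    - [0, 0, 0]
    - [0, 0, 0]
    - [0, 0, 0]
    - [0, 0, -0.2]
  twist: [0, 0, 0, 0, 0]

```text
time: 6.45
tool_pos: [474.8, -151.9, 32.3]
tcp_rot: [-3.14, -0.001, 1.659]
contact_force: [0.3, -0.4, -3.3]
grip_width: 15.6
finger_force: 30.0
```

Run:
```python
from h import *
o=get_obs(); print(o["tool_pos"],o["tcp_rot"])
plan(o["tool_pos"],o["tcp_rot"][2],[((475,-160,100),1.656,4),((463,-477,200),1.09,15),((463,-477,200),1.09,1)])
```

```text
[ 474.83329435 -151.86782543   32.2986128 ] [-3.14011530e+00 -1.01021305e-03  1.65870597e+00]
[[-0.08, -0.01, -0.68], [-0.08, -0.0, -0.68], [-0.08, -0.01, -0.67], [-0.08, -0.0, -0.68], [-0.84, -0.1, -0.27]] [0.01, 0.01, 0.01, 0.0, 0.43]
[[-0.84, -0.07, -0.27], [-0.85, -0.04, -0.27], [-0.85, -0.01, -0.27], [-0.85, 0.02, -0.27], [-0.84, 0.05, -0.26]] [0.43, 0.43, 0.43, 0.43, 0.43]
[[-0.84, 0.09, -0.27], [-0.84, 0.12, -0.26], [-0.83, 0.15, -0.27], [-0.83, 0.18, -0.26], [-0.82, 0.21, -0.27]] [0.43, 0.43, 0.44, 0.43, 0.44]
[[-0.81, 0.24, -0.26], [-0.8, 0.27, -0.27], [-0.79, 0.3, -0.26], [-0.77, 0.34, -0.27], [-0.01, -0.0, 0.0]] [0.43, 0.44, 0.43, 0.44, -0.0]
[ 462.97123991 -477.1256506   200.0486128 ] 1.0897286370898656
```

Request:
arm_command:
  gripper: [0, 0, 0, 0, 0]
  dp:
    - [0, 0, -0.6]
    - [0, 0, -0.7]
    - [-0.1, 0, -0.7]
    - [-0.2, 0, -0.7]
    - [-0.84, -0.1, -0.27]
  twist: [0, 0, 0, 0, 0.43]

```text
time: 7.08
tool_pos: [475.9, -180.6, 109.0]
tcp_rot: [3.14, 0.001, 1.622]
contact_force: [-0.7, 0.0, -3.2]
grip_width: 15.7
finger_force: 30.0
```

Request:
arm_command:
  gripper: [0, 0, 0, 0, 0]
  dp:
    - [-0.84, -0.07, -0.27]
    - [-0.85, -0.04, -0.27]
    - [-0.85, 0, -0.27]
    - [-0.85, 0.02, -0.27]
    - [-0.84, 0.05, -0.27]
  twist: [0.43, 0.43, 0.43, 0.43, 0.43]

```text
time: 7.7
tool_pos: [471.6, -288.1, 141.0]
tcp_rot: [-3.141, -0.0, 1.431]
contact_force: [-0.5, 0.3, -3.3]
grip_width: 15.8
finger_force: 30.0
```

Request:
arm_command:
  gripper: [0, 0, 0, 0, 0]
  dp:
    - [-0.84, 0.09, -0.27]
    - [-0.84, 0.12, -0.27]
    - [-0.83, 0.15, -0.27]
    - [-0.83, 0.18, -0.27]
    - [-0.82, 0.21, -0.27]
  twist: [0.43, 0.43, 0.43, 0.43, 0.43]

```text
time: 8.32
tool_pos: [467.8, -393.8, 174.6]
tcp_rot: [-3.141, -0.0, 1.243]
contact_force: [-0.1, 0.8, -3.1]
grip_width: 16.1
finger_force: 30.0
```

Request:
arm_command:
  gripper: [0, 0, 0, 0, 0]
  dp:
    - [-0.81, 0.24, -0.26]
    - [-0.8, 0.27, -0.26]
    - [-0.79, 0.3, -0.26]
    - [-0.77, 0.34, -0.26]
    - [0, 0, 0]
  twist: [0.43, 0.43, 0.43, 0.43, 0]

```text
time: 8.95
tool_pos: [464.7, -478.7, 200.4]
tcp_rot: [3.141, 0.0, 1.093]
contact_force: [-0.0, -0.1, -2.8]
grip_width: 15.7
finger_force: 30.0
```

Request:
arm_command:
  gripper: [0, 0, 0, 0, 0]
  dp:
    - [0, 0, 0]
    - [0, 0, 0]
    - [0, 0, 0]
    - [0, 0, 0]
    - [0, 0, 0]
  twist: [0, 0, 0, 0, 0]

```text
time: 9.57
tool_pos: [465.5, -476.6, 200.5]
tcp_rot: [-3.142, -0.0, 1.096]
contact_force: [-0.3, 0.2, -3.4]
grip_width: 16.1
finger_force: 30.0
```

Run:
```python
from h import *
o=get_obs(); print(o["time"],o["tool_pos"],o["tcp_rot"],o["contact_force"])
cv2.imwrite("pics/w2.png",capture("wrist")[:,:,::-1])
np.save("w2.npy",np.r_[o["tool_pos"],o["tcp_rot"]])
```

```text
9.575 [ 465.47826062 -476.57438547  200.47126964] [-3.14157957e+00 -1.03838571e-04  1.09599119e+00] [-0.34670226  0.16613033 -3.38433035]
```

View pics/w2.png

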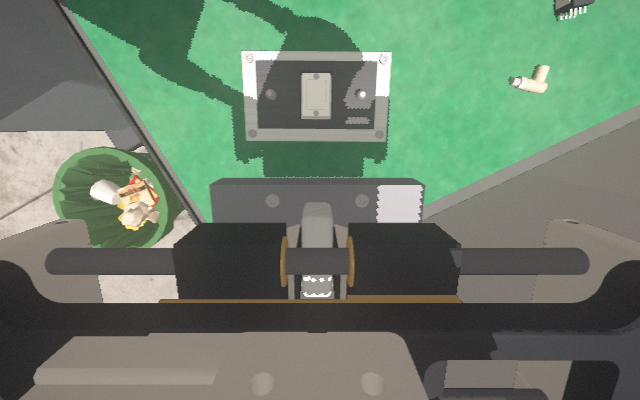

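The jig's foot plate has corners at about (243,51), (391,52), (387,141) and (246,140). Its pins are near (271,95) and (362,95), the workpiece is at (316,96), and the held cover's far top edge runs (213,180)-(423,181).

Run:
```python
import cv2
im=cv2.imread("pics/w2.png")
a=cv2.resize(im[40:150,235:400],None,fx=4.8,fy=4.8,interpolation=cv2.INTER_CUBIC)
cv2.imwrite("pics/w2c.png",cv2.convertScaleAbs(a,alpha=1.3,beta=20))
```

```text
(no output)
```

View pics/w2c.png

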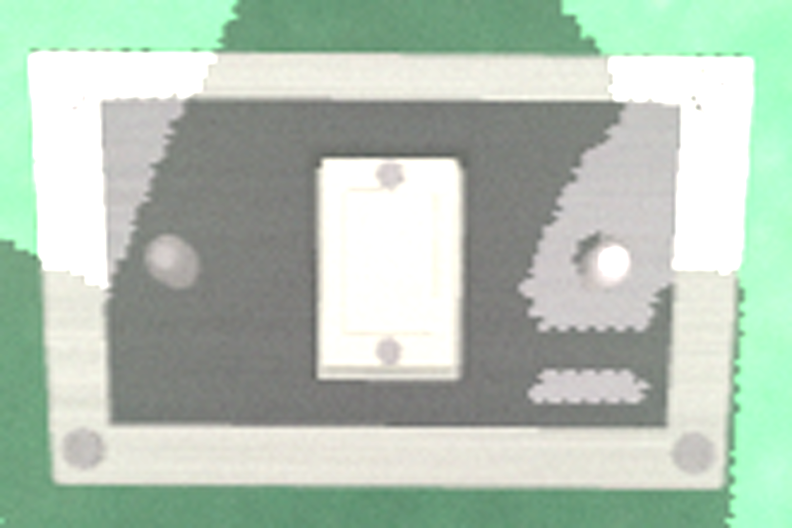

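The enlarged crop shows block-top corners at (102,100), (681,103), (667,427), (109,424). Foot corners are at (28,52), (755,57), (723,490), (55,485). The pins are at about (168,257) and (610,262).

Run:
```python
from h import *
v=np.load("w2.npy"); C=cam("wrist",{"tool_pos":v[:3],"tcp_rot":v[3:]})
f=lambda P:np.array([235,40])+(np.array(P)+.5)/4.8-.5
Rt=R.from_euler("xyz",[np.pi,0,v[5]]).as_matrix()
for n,P,z in (("block",[(102,100),(681,103),(667,427),(109,424)],32),("foot",[(28,52),(755,57),(723,490),(55,485)],10),("work",[(319,157),(464,157),(462,368),(318,368)],40)):
    c,y,s=axis(ray(C,f(P),z)); print(n,c,y,s,"tool",Rt.T@(c-v[:3]))
t=ray(C,f([(166,254),(611,261)]),48); d=t[1]-t[0]; print("pins",t.mean(0),np.arctan2(d[1],d[0])%np.pi,np.hypot(*d[:2]))
# held cover top, far edge; z = tcp-4+-
im=cv2.imread("pics/w2.png").astype(int); g,r=im[...,1],im[...,2]
gr=cv2.imread("pics/w2.png",0)
e=ray(C,[(213,180),(423,181)],v[2]-4); print("cover far edge tool",((Rt.T@(e-v[:3]).T).T))
for c in (230,250,340,365,390,410): print(c, im[172:188,c].tolist())
```

```text
block [ 509.91804385 -387.78255664   32.        ] 2.6614203629026782 [np.float64(69.36895977381381), np.float64(127.7978872861353)] tool [ 99.28615868  -1.06859464 168.47126964]
foot [ 509.82895559 -388.04957677   10.        ] 2.6598944697423867 [np.float64(99.31113623434231), np.float64(169.93795825752937)] tool [ 99.00794778  -1.02575582 190.47126964]
work [ 510.11336381 -387.9592149    40.        ] 1.0979565677982084 [np.float64(31.513543238093924), np.float64(44.01485842970099)] tool [ 99.21833551  -0.81411862 160.47126964]
pins [ 509.99060709 -387.25958798   48.        ] 2.651429168224606 95.92596115925738
cover far edge tool [[ 36.04236264 -60.27094467   4.        ]
 [ 35.40972934  61.92835845   4.        ]]
230 [[143, 199, 119], [140, 197, 113], [145, 199, 116], [141, 196, 114], [145, 200, 117], [130, 172, 108], [95, 103, 91], [93, 96, 90], [88, 95, 89], [91, 96, 90], [92, 96, 90], [94, 98, 93], [92, 97, 91], [104, 106, 102], [104, 107, 106], [102, 105, 102]]
250 [[137, 189, 108], [139, 192, 109], [140, 195, 111], [137, 192, 110], [140, 194, 113], [131, 171, 109], [90, 96, 88]
[... 450 characters left out ...]
 [135, 188, 108], [125, 165, 105], [94, 98, 94], [90, 94, 91], [92, 94, 91], [90, 94, 91], [93, 95, 92], [92, 94, 93], [93, 94, 92], [106, 106, 106], [103, 103, 105], [101, 103, 102]]
390 [[136, 193, 101], [133, 190, 101], [136, 193, 104], [136, 191, 102], [137, 193, 102], [126, 169, 98], [94, 103, 94], [93, 100, 94], [92, 97, 92], [92, 98, 91], [94, 97, 94], [95, 99, 93], [92, 96, 92], [211, 212, 217], [216, 215, 220], [213, 212, 217]]
410 [[135, 188, 105], [131, 184, 102], [137, 191, 105], [138, 193, 107], [137, 194, 107], [138, 193, 109], [98, 106, 93], [96, 99, 92], [94, 100, 93], [95, 100, 94], [93, 98, 94], [93, 97, 92], [95, 100, 95], [212, 212, 218], [214, 216, 220], [216, 215, 220]]
```

Request:
arm_command:
  gripper: [0, 0, 0, 0, 0]
  dp:
    - [0.8, -0.01, 0.4]
    - [0.8, -0.01, 0.6]
    - [0.8, -0.01, 0.7]
    - [0.8, -0.01, 0.7]
    - [0.6, -0.01, 0.7]
  twist: [0.08, 0, 0, 0, 0]

```text
time: 10.25
tool_pos: [508.7, -391.1, 122.5]
tcp_rot: [3.141, -0.0, 1.089]
contact_force: [-0.3, -0.1, -2.7]
grip_width: 15.9
finger_force: 30.0
```

Request:
arm_command:
  gripper: [0, 0, 0, 0, 0]
  dp:
    - [0.16, 0, 0.7]
    - [0, 0, 0.5]
    - [0, 0, 0.36]
    - [0, 0, 0]
    - [0, 0, 0]
  twist: [0, 0, 0, 0, 0]

```text
time: 10.88
tool_pos: [510.2, -388.9, 84.5]
tcp_rot: [3.141, 0.0, 1.088]
contact_force: [0.3, -0.0, -3.2]
grip_width: 16.0
finger_force: 30.0
```

Run:
```python
from h import *
o=get_obs(); print(o["time"],o["tool_pos"],o["tcp_rot"],o["contact_force"])
v=np.load("w2.npy");Rt=R.from_euler("xyz",[np.pi,0,v[5]]).as_matrix(); print(Rt.T@(o["tool_pos"]-v[:3]))
```

```text
10.875 [ 510.24315409 -388.90660278   84.52970655] [3.14051276e+00 2.38502316e-04 1.08836611e+00] [ 0.25707698 -0.02976947 -3.1595509 ]
[ 98.43508155  -0.26557278 115.94156309]
```

Request:
arm_command:
  gripper: [0, 0, 0, 0, 0]
  dp:
    - [0.02, -0.03, 0.1]
    - [0, 0, 0.08]
    - [0, 0, 0.06]
    - [0, 0, 0.04]
    - [0, 0, 0.04]
  twist: [0, 0, 0, 0, 0]

```text
time: 11.5
tool_pos: [509.7, -387.6, 75.9]
tcp_rot: [3.142, -0.0, 1.089]
contact_force: [-0.0, 0.8, -3.3]
grip_width: 16.0
finger_force: 30.0
```

Request:
arm_command:
  gripper: [0, 0, 0, 0, 0]
  dp:
    - [0, 0, 0.04]
    - [0, 0, 0.04]
    - [0, 0, 0.04]
    - [0, 0, 0]
    - [0, 0, 0]
  twist: [0, 0, 0, 0, 0]

```text
time: 12.12
tool_pos: [509.7, -387.6, 72.9]
tcp_rot: [3.142, -0.0, 1.089]
contact_force: [0.7, 0.5, -2.8]
grip_width: 16.2
finger_force: 30.0
```

Request:
arm_command:
  gripper: [0, 0, 0, 0, 0]
  dp:
    - [0, 0, 0.05]
    - [0, 0, 0.05]
    - [0, 0, 0.05]
    - [0, 0, 0]
    - [0, 0, 0]
  twist: [0, 0, 0, 0, 0]

```text
time: 12.75
tool_pos: [509.6, -387.6, 69.2]
tcp_rot: [-3.142, -0.0, 1.089]
contact_force: [-0.6, -0.6, -2.8]
grip_width: 15.8
finger_force: 30.0
```

Request:
arm_command:
  gripper: [0, 0, 0, 0, 0]
  dp:
    - [0, 0, 0.05]
    - [0, 0, 0.05]
    - [0, 0, 0]
    - [0, 0, 0]
    - [0, 0, 0]
  twist: [0, 0, 0, 0, 0]

```text
time: 13.38
tool_pos: [509.8, -387.7, 67.0]
tcp_rot: [3.141, 0.0, 1.089]
contact_force: [-0.3, 1.0, 2.6]
grip_width: 15.5
finger_force: 30.0
```

Request:
arm_command:
  gripper: [0, 0, 0, 0, 0]
  dp:
    - [0, 0, 0.05]
    - [0, 0, 0.05]
    - [0, 0, 0.05]
    - [0, 0, 0]
    - [0, 0, 0]
  twist: [0, 0, 0, 0, 0]

```text
time: 14.0
tool_pos: [509.8, -387.7, 63.2]
tcp_rot: [3.141, 0.0, 1.089]
contact_force: [-2.0, 1.4, 4.9]
grip_width: 15.8
finger_force: 30.0
```

Request:
arm_command:
  gripper: [0, 0, 0, 0, 0]
  dp:
    - [0, 0, 0.04]
    - [0, 0, 0.04]
    - [0, 0, 0]
    - [0, 0, 0]
    - [0, 0, 0]
  twist: [0, 0, 0, 0, 0]

```text
time: 14.62
tool_pos: [509.8, -387.7, 61.5]
tcp_rot: [3.141, 0.0, 1.089]
contact_force: [-2.2, 2.2, 7.7]
grip_width: 15.8
finger_force: 30.0
```

Request:
arm_command:
  gripper: [0, 0, 0, 0, 0]
  dp:
    - [0, 0, 0.03]
    - [0, 0, 0.02]
    - [0, 0, 0]
    - [0, 0, 0]
    - [0, 0, 0]
  twist: [0, 0, 0, 0, 0]

```text
time: 15.25
tool_pos: [509.8, -387.7, 60.4]
tcp_rot: [3.141, 0.0, 1.089]
contact_force: [-1.8, 1.5, 8.0]
grip_width: 16.0
finger_force: 30.0
```

Request:
arm_command:
  gripper: [0, 0, 0, 0, 0]
  dp:
    - [0, 0, 0.02]
    - [0, 0, 0]
    - [0, 0, 0]
    - [0, 0, 0]
    - [0, 0, 0]
  twist: [0, 0, 0, 0, 0]

```text
time: 15.88
tool_pos: [509.8, -387.7, 59.9]
tcp_rot: [3.141, 0.0, 1.089]
contact_force: [-1.5, 1.5, 9.7]
grip_width: 15.6
finger_force: 30.0
```

Request:
arm_command:
  gripper: [0, 0, 0, 0, 0]
  dp:
    - [0, 0, 0.02]
    - [0, 0, 0]
    - [0, 0, 0]
    - [0, 0, 0]
    - [0, 0, 0]
  twist: [0, 0, 0, 0, 0]

```text
time: 16.5
tool_pos: [509.8, -387.7, 59.8]
tcp_rot: [3.141, 0.0, 1.089]
contact_force: [-3.6, 3.0, 11.3]
grip_width: 16.2
finger_force: 30.0
```

Request:
arm_command:
  gripper: [0, 0, 0, 0, 0]
  dp:
    - [0, 0, 0.02]
    - [0, 0, 0]
    - [0, 0, 0]
    - [0, 0, 0]
    - [0, 0, 0]
  twist: [0, 0, 0, 0, 0]

```text
time: 17.12
tool_pos: [509.8, -387.7, 59.7]
tcp_rot: [3.141, 0.0, 1.089]
contact_force: [-4.0, 3.3, 12.8]
grip_width: 15.9
finger_force: 30.0
```

Request:
arm_command:
  gripper: [0, 0, 0, 0, 0]
  dp:
    - [0, 0, 0.02]
    - [0, 0, 0.02]
    - [0, 0, 0]
    - [0, 0, 0]
    - [0, 0, 0]
  twist: [0, 0, 0, 0, 0]

```text
time: 17.75
tool_pos: [509.8, -387.7, 59.7]
tcp_rot: [3.14, 0.0, 1.089]
contact_force: [-5.1, 4.4, 19.0]
grip_width: 16.0
finger_force: 30.0
```

Run:
```python
from h import *
o=get_obs(); print(o["time"],o["tool_pos"],o["tcp_rot"],o["contact_force"],o["moment"])
s=capture("side")[:,:,::-1]; cv2.imwrite("pics/s2.png",cv2.resize(s[140:215,270:390],None,fx=6,fy=6,interpolation=cv2.INTER_CUBIC))
```

```text
17.75 [ 509.78663273 -387.70050042   59.7373708 ] [3.14018015e+00 4.90084455e-04 1.08891240e+00] [-5.12893185  4.40614156 19.04673731] [ 0.77501078  1.20433189 -0.02077737]
```

View pics/s2.png

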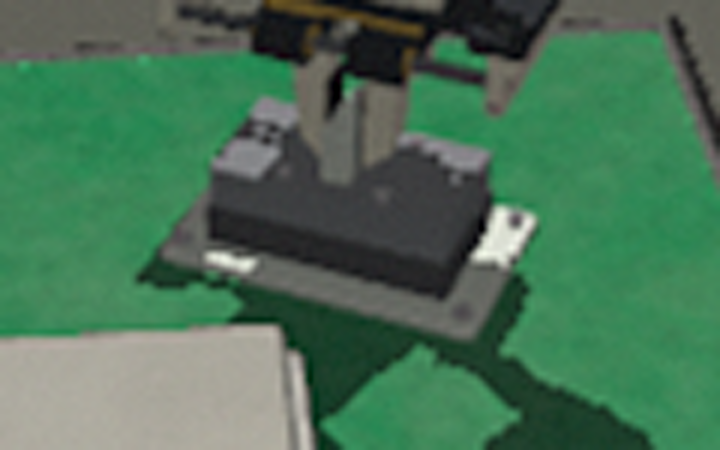

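The crop shows the cover square on the jig block, with no visible gap between them and the bar still gripped. The height has stopped changing at 59.7 mm (60 expected when home), while the push has risen to about 22 N.

```bash
python3 -c "
from plant import *
print(close_job())"
```

```text
the job is handed in; nothing more can be done
None
```

The cover is on the jig's pins and pressed fully home, and I handed the job in at about 18 s with the bar still gripped and pushed down with about 22 N; the spare parts were not touched.

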